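# Shut the watercolour tin

## Robot

A 6-joint arm with a two-finger parallel gripper is mounted at the origin on a cart in front of the work surface, level with it; the furniture and walls round the work are solid. World frame = base frame: x ahead of the robot, y to its left, z up, the work surface at z = 0. Lengths are in m, angles in rad, forces in N, time in s.
With the tool pointing down it reaches from about 0.35 to 0.875 m from the base axis. Payload 4.2 kg.
Tool frame: the origin (TCP) lies on the centre line of the jaws, within the pads' length; the fingertips stand 22 mm ahead of it and the grasp point (between the pads) lies 3 mm ahead of it; z points along the fingers, y is the line along which they close (so a half turn about z gives the same grasp; the last joint's range is limited). The gripper opens to 85 mm and grips with 20 to 120 N. Pads are 22 mm wide; open, the fingers measure 114 mm over their backs; the gripper's body (76 mm by 85 mm) begins 54 mm behind the grasp point. The pads swing forward as they close: fully open they stand 13 mm farther back than shut.
Start: joints at [-1.063, 0.385, 0.008, 0, -1.194, -0.259], TCP at [0.154, -0.606, 0.253] pointing down, gripper open.
Joint ranges: [-3.14, 3.14], [-1.21, 2.06], [-1.07, 1.41], [-3.16, 2.05], [-2.99, -0.16], [-3.1, 3.1]. Speed limits (rad/s): [2.79, 2.79, 3.14, 3.14, 3.14, 3.14].

## Interface

Orientations are given as a rotation vector (axis times angle).
In Python, from rig import get_obs, grab_frame, camera_params, finish_job gives the robot as it stands. The module is installed in compiled form; this text tells all that it offers.
- The arm moves only by the shell command python3 -m jog 'ROWS' [FORCE]. ROWS is JSON, a list of rows, each an object with "hand": the finger opening in m, from 0 to 0.0854; "xyz": the shift along the tool's x, y, z in m, a list of three; "rot": the turn, a rotation vector about the tool's x, y, z in rad, a list of three. A call has 1 to 10 rows; each row shifts and turns the commanded pose from where the row before left it, along the tool's axes as they then stand; what a row does not reach is not made up. A row lasts 1/12 s, in which the tool goes at most 41.7 mm and 7.16 degrees, less where a joint would pass 70% of its speed; a pose out of reach is approached as far as the arm can. A call is refused whole if a number of a shift passes 0.0417 or a number of a turn 0.125, either way. A call with a gripper value outside its range is refused whole. The fingers move at their own pace and stop on an object; FORCE is the grip in N (left out, the last holds). Time passes only in rows, so rows that do not move let the fingers close. It gives the time, the measured TCP pose, the force, the opening and the grip force at its end, in the units of the state.
- get_obs(): the state, without advancing time (a new reading comes with each control period).
- grab_frame(name): name is "side" or "top"; returns (picture, depth): 420x560x3 uint8, red, green, blue; 420x560 float32, m along the optical axis (not along the pixel's ray), 0 where there is no reading.
- camera_params(name): a dict with "fx", "fy", "cx", "cy" (pixels), "D" ([k1, k2, p1, p2, k3] as OpenCV has them; the pictures are not rectified), "xyz" and "attitude" of the camera in the world. Camera axes: x right, y down, z forward; pixel columns grow to the right and rows downward; lengths in m; the calibration is good to about 2 mm. A picture is of the moment at which its call begins. camera_params takes no time and is no camera call.
- finish_job(): hands the job in; it is judged then, once.
The state is a dict: "time": time; "q": joint angles; "qvel": joint speeds; "tau": joint torques, N m; "position": TCP position; "eef_rot": TCP orientation; "contact_force": force on the tool from outside, world axes, zero at the start; "wrist_torque": the same for the moment, N m; "width": finger opening in m; "grasp_force": force on a finger pad.
Only numpy, scipy, OpenCV 4.12 (cv2) and the standard library are available. Lean on these libraries where they do the work, as an engineer would, in place of code of your own. Each camera call takes 0.05 s, during which the arm holds its last target. There are 200 camera calls.

## Task

The blue watercolour tin stands open with a paintbrush left lying across it. Take the brush off the tin and lay it flat on the table beside the tin, then gently lower the hinged lid until it is fully closed, without slamming it, pressing hard or shoving the tin out of its place. Leave the cup, the amber jar and the wooden stamp standing where they are.

Things in the scene. Friction and masses are not known exactly. Their poses are not given: they have to be found in the camera images.
- tin: Blue rectangular watercolour tin standing on the table, loose, about 0.6 kg; with its lid shut 84 mm (its x, front to back) by 115 mm (its y) by 36 mm high. Origin at the centre of its underside; its x axis points from the front edge to the hinge at the back (away from the robot, turned up to 0.4 rad), its z axis up. Base walls are 30 mm high and 2 mm thick; the eight colour pans inside reach 12 mm up.
- tin_hinge (a point): Middle of the hinge line of the tin's lid: 40 mm behind the tin's origin and 33.5 mm above its underside. The hinge line runs along the tin's y axis.
- tin_lid (a joint): Angle of the tin's lid about its hinge in rad: 0 is fully closed, 1.57 upright, 2.0 leaning back against its stop; it starts leaning back at 1.75 to 2.0. The hinge is stiff: the lid stays at whatever angle it is left (about 0.03 Nm of friction, some more when moved fast). There is no catch.
- lid_edge (a point): Middle of the free (front) edge of the tin's lid, 82 mm from the hinge line; moves with the lid. The lid is a flat 2 mm plate 115 mm wide with a 6 mm downturned rim; this point is 2.5 mm below its outer face.
- brush_mid (a point): Centre of a thin paintbrush with a light wooden handle and dark bristles, 190 mm long, 11 mm thick, 15 g; its x axis runs along the brush. It starts lying across the two side walls of the tin, roughly along the tin's y axis and 10 to 28 mm in front of the tin's centre, its underside 30 mm and this point 35.5 mm above the table; both ends stick out past the tin. It does not roll by itself.
- brush: The same paintbrush; origin at the middle of its underside.
- cup: Small off-white porcelain cup, 77 mm across, 51 mm high, standing on the table; origin at the centre of its underside. To be left alone.
- jar: Amber glass jar with a black lid, 62 mm across, 82 mm high, standing on the table; origin at the centre of its underside. To be left alone.
- stamp: Turned dark wooden stamp, 28 mm across, 64 mm high, standing on the table; origin at the centre of its underside. To be left alone.
Mind the look-alikes: they are no part of the job. There is more than one size of the tin; the one meant has the size given above.

How it is judged:
By the outcome, as a careful person would: the job done as asked, in the order asked, and still so for the second after the job is handed in, with the robot touching nothing.
It also fails if it takes over 45 s, if anything falls off the work surface, if the arm or the gripper's body presses on something with over 40 N, if the wrist force passes 120 N, or if a joint passes its speed limit or range.

## Working session

There is one attempt and no reset: what is moved stays moved. The work goes in short steps, Python scripts to look and compute and a shell command to move; the robot and the scene stay as the last step left them, time stands still between calls to the robot, and variables do not carry over. Pictures are saved under pics/ and viewed, at most 10 in all, crops included, and the job is handed in when it is done.

```bash
mkdir -p pics
python3 - <<'E'
from rig import *
import cv2,numpy as np
for n in("top","side"):
    p,d=grab_frame(n); cv2.imwrite(f"pics/{n}0.png",p[:,:,::-1]); np.save(f"{n}0.npy",d); np.save(f"{n}0p.npy",p); print(n,camera_params(n))
o=get_obs(); print(o)
E
```

```text
top {'fx': 487.800368887372, 'fy': 487.800368887372, 'cx': 275.32288977436224, 'cy': 210.2327610199522, 'D': array([-0.15815847,  0.        ,  0.        ,  0.        ,  0.        ]), 'xyz': array([ 0.45499837, -0.22257137,  1.06968748]), 'attitude': array([-2.181643  ,  2.20857236, -0.06394369])}
side {'fx': 479.57765368521945, 'fy': 479.57765368521945, 'cx': 281.5122270218094, 'cy': 204.98503739268384, 'D': array([-0.02492289,  0.        ,  0.        ,  0.        ,  0.        ]), 'xyz': array([ 0.58582975, -1.03961717,  0.61725518]), 'attitude': array([-2.16640074, -0.06828342,  0.054922  ])}
{'time': 0.1, 'q': array([-1.06342408e+00,  3.85513212e-01,  6.75362040e-03, -4.12161166e-04,
       -1.19402748e+00, -2.58596432e-01]), 'qvel': array([ 0.00121254, -0.00213931,  0.00452977,  0.00113903,  0.00020881,
       -0.00056054]), 'tau': array([-4.99832095e-04, -3.93319094e+01,  1.88927865e+01,  4.19778541e+00,
       -2.55035971e-03,  3.09461747e-06]), 'position': array([ 0.15377628, -0.60528772,  0.25231061]), 'eef_rot': array([ 0.38948389, -3.11696256, -0.00312501]), 'contact_force': array([-0.10729383, -0.25249101,  0.54000508]), 'wrist_torque': array([0.04507904, 0.00229812, 0.00759657]), 'grasp_force': 0.0, 'width': 0.08574178690108053}
```

View pics/top0.png

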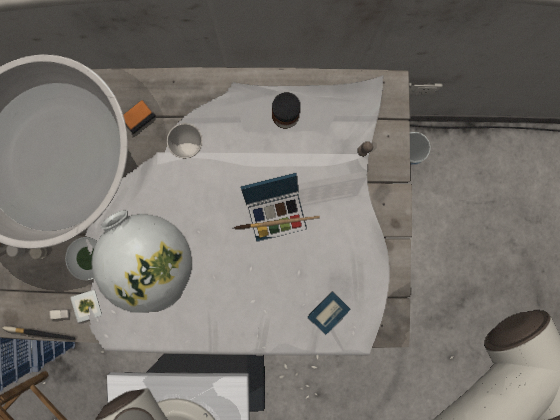

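View pics/side0.png

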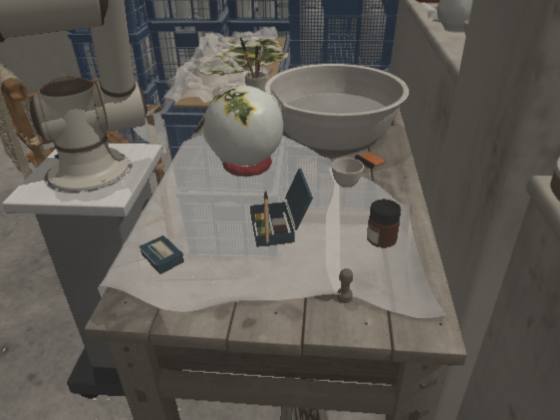

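The top view shows the open tin with its pans at about (277,215), the lid leaning back at (270,188), and the brush from (234,228) to (320,217). There are two look-alikes: a small closed blue tin at (329,312) and another brush at (38,332). The open tin fits the description because it has eight pans and a brush lying across it. I'll confirm it in one crop and measure.

```bash
cat > h.py <<'E'
import cv2,numpy as np
from rig import *
from scipy.spatial.transform import Rotation as R
def cam(n):
    c=camera_params(n); return np.array([[c['fx'],0,c['cx']],[0,c['fy'],c['cy']],[0,0,1]]),c['D'],c['xyz'],R.from_rotvec(c['attitude']).as_matrix()
def ray(n,uv,z):
    K,D,t,M=cam(n); u=cv2.undistortPoints(np.array(uv,float).reshape(-1,1,2),K,D)[:,0]
    r=np.c_[u,np.ones(len(u))]@M.T; return t+r*((z-t[2])/r[:,2])[:,None]
def pts(n,d):
    K,D,t,M=cam(n); v,u=np.mgrid[:420,:560]
    q=cv2.undistortPoints(np.c_[u.ravel(),v.ravel()].astype(float).reshape(-1,1,2),K,D)[:,0]
    return ((np.c_[q,np.ones(len(q))]*d.reshape(-1,1))@M.T+t).reshape(420,560,3)
def proj(n,P):
    K,D,t,M=cam(n); return cv2.projectPoints((np.atleast_2d(P)-t)@M,np.zeros(3),np.zeros(3),K,D)[0][:,0]
E
python3 - <<'E'
from h import *
p=np.load('top0p.npy'); d=np.load('top0.npy')
c=cv2.resize(p[165:250,225:330],None,fx=7,fy=7,interpolation=cv2.INTER_CUBIC); cv2.imwrite('pics/c0.png',c[:,:,::-1])
print(ray('top',[(234,228),(320,217)],.0355))
P=pts('top',d)
for n,u,v in(('jar',286,105),('cup',184,141),('stamp',366,149),('table',330,260),('table',220,260),('vase',150,265),('lidtop',270,180)): print(n,P[v,u].round(3))
E
```

```text
[[ 0.47518614 -0.13820747  0.0355    ]
 [ 0.4963042  -0.32109155  0.0355    ]]
jar [ 0.728 -0.251  0.078]
cup [ 0.669 -0.026  0.008]
stamp [ 0.637 -0.419  0.06 ]
table [ 0.403 -0.345  0.002]
table [ 0.406 -0.104  0.003]
vase [ 0.407 -0.001  0.205]
lidtop [ 0.568 -0.216  0.112]
```

View pics/c0.png

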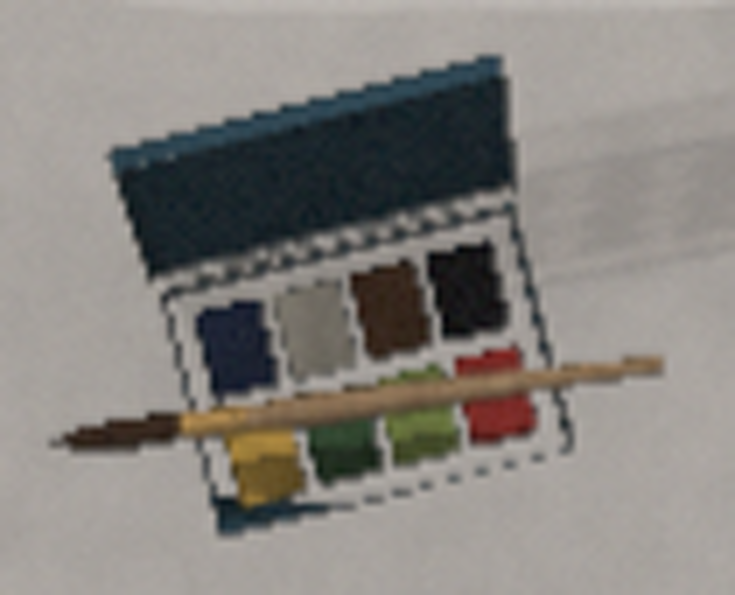

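The crop confirms it: eight pans, with the brush across the front row. The tin's rim corners in the crop are about (163,292), (510,207), (570,447) and (215,510), and the lid's free edge runs (110,150)-(500,60).

Run:
```python
from h import *
f=lambda a:np.array(a)/7+[225,165]-.43
C=ray('top',f([(163,292),(510,207),(570,447),(215,512)]),.03)
print(C.round(4)); print('y',np.linalg.norm(C[0]-C[1]),np.linalg.norm(C[2]-C[3]),'x',np.linalg.norm(C[0]-C[3]),np.linalg.norm(C[1]-C[2]),'ctr',C.mean(0))
ax=(C[0]+C[1]-C[2]-C[3])[:2]; print('yaw',np.arctan2(ax[1],ax[0]), 'from y', [np.arctan2(-(a-b)[0],(a-b)[1]) for a,b in((C[0],C[1]),(C[3],C[2]))])
d=np.load('top0.npy');P=pts('top',d);p=np.load('top0p.npy')
# lid pts by depth
Q=P[165:210,235:310].reshape(-1,3); Q=Q[(Q[:,2]>.045)]; 
m=Q.mean(0); u,s,vt=np.linalg.svd(Q-m); print(len(Q),m,s,vt, Q.min(0),Q.max(0))
L=ray('top',f([(110,150),(500,60)]),.112); print('lid edge',L, np.linalg.norm(L[0]-L[1]))
B=ray('top',f([(55,442),(180,424),(420,392),(660,365)]),.0355);print('brush',B)
```

```text
[[ 0.5213 -0.1678  0.03  ]
 [ 0.5461 -0.2741  0.03  ]
 [ 0.4725 -0.2913  0.03  ]
 [ 0.4541 -0.183   0.03  ]]
y 0.10913411801082994 0.10987684116312067 x 0.0689342393510843 0.07554320218424679 ctr [ 0.49850009 -0.22902259  0.03      ]
yaw 0.22608479015415198 from y [np.float64(0.2287167684508471), np.float64(0.16851790497536234)]
991 [ 0.55399688 -0.21602211  0.09885997] [4.3385849  1.04499026 0.31159757] [[-0.09185499 -0.00361804  0.99576582]
 [ 0.23337652 -0.97221991  0.01799546]
 [ 0.96803825  0.23404134  0.09014762]] [ 0.45499837 -0.27424649  0.04510353] [ 0.58152438 -0.15665574  1.06968748]
lid edge [[ 0.55639748 -0.15749526  0.112     ]
 [ 0.58059941 -0.26783482  0.112     ]] 0.11296261091608152
brush [[ 0.47583305 -0.13486902  0.0355    ]
 [ 0.48084926 -0.17284485  0.0355    ]
 [ 0.48966512 -0.24567252  0.0355    ]
 [ 0.4969456  -0.31866335  0.0355    ]]
```

The tin's yaw is about 0.23 and the brush middle is at (0.486,-0.227) with a yaw of about 0.114. The measured length of 184 mm (nominal 190) agrees. Setting out to a point above the brush.

```bash
r='{"hand":0.03,"xyz":[-0.0297,0.0203,0],"rot":[0,0,0]}'; python3 -m jog '[{"hand":0.03,"xyz":[-0.03,0.02,0],"rot":[0,0,0]},{"hand":0.03,"xyz":[-0.03,0.02,0],"rot":[0,0,0]},{"hand":0.03,"xyz":[-0.03,0.02,0],"rot":[0,0,0]},{"hand":0.03,"xyz":[-0.03,0.02,0],"rot":[0,0,0]},{"hand":0.03,"xyz":[-0.03,0.02,0],"rot":[0,0,0]},{"hand":0.03,"xyz":[-0.03,0.02,0],"rot":[0,0,0]},{"hand":0.03,"xyz":[-0.03,0.02,0],"rot":[0,0,0]},{"hand":0.03,"xyz":[-0.03,0.02,0],"rot":[0,0,0]},{"hand":0.03,"xyz":[-0.03,0.02,0],"rot":[0,0,0]},{"hand":0.03,"xyz":[-0.03,0.02,0],"rot":[0,0,0]}]' 30
python3 -m jog '[{"hand":0.03,"xyz":[-0.03,0.02,0],"rot":[0,0,0]},{"hand":0.03,"xyz":[-0.03,0.02,0],"rot":[0,0,0]},{"hand":0.03,"xyz":[-0.03,0.02,0],"rot":[0,0,0]},{"hand":0.03,"xyz":[-0.025,0.025,0],"rot":[0,0,0]},{"hand":0.03,"xyz":[0,0,0.02],"rot":[0,0,-0.12]},{"hand":0.03,"xyz":[0,0,0.02],"rot":[0,0,-0.12]},{"hand":0.03,"xyz":[0,0,0.02],"rot":[0,0,-0.12]},{"hand":0.03,"xyz":[0,0,0.02],"rot":[0,0,-0.12]},{"hand":0.03,"xyz":[0,0,0],"rot":[0,0,-0.12]},{"hand":0.03,"xyz":[0,0,0],"rot":[0,0,-0.12]}]'
python3 -m jog '[{"hand":0.03,"xyz":[0,0,0],"rot":[0,0,-0.12]},{"hand":0.03,"xyz":[0,0,0],"rot":[0,0,-0.12]},{"hand":0.03,"xyz":[0,0,0],"rot":[0,0,-0.12]},{"hand":0.03,"xyz":[0,0,0],"rot":[0,0,-0.12]},{"hand":0.03,"xyz":[0,0,0],"rot":[0,0,-0.12]},{"hand":0.03,"xyz":[0,0,0],"rot":[0,0,-0.12]},{"hand":0.03,"xyz":[0,0,0],"rot":[0,0,0]}]'
python3 - <<'E'
from h import *
o=get_obs(); M=R.from_rotvec(o['eef_rot']).as_matrix(); print(M.round(3), 'tool shift to above brush',M.T@(np.array([.4864,-.2268,.052])-o['position']),'yaw y',np.arctan2(M[1,1],M[0,1]))
p,d=grab_frame('side'); cv2.imwrite('pics/s1.png',cv2.resize(p[130:290,190:400],None,fx=3.5,fy=3.5)[:,:,::-1])
E
```

```text
time: 0.93
position: [0.3961, -0.3363, 0.2531]
eef_rot: [0.39, -3.117, -0.001]
contact_force: [1.3, -0.0, 0.6]
width: 0.0304
grasp_force: 0.0
time: 1.77
position: [0.4848, -0.227, 0.1712]
eef_rot: [1.47, -2.773, -0.005]
contact_force: [1.6, 0.3, 0.1]
width: 0.0301
grasp_force: 0.0
time: 2.35
position: [0.4857, -0.2272, 0.1729]
eef_rot: [2.35, -2.084, -0.001]
contact_force: [0.1, -0.2, 0.0]
width: 0.0298
grasp_force: 0.0
[[ 0.12  -0.993 -0.001]
 [-0.993 -0.12   0.   ]
 [-0.     0.001 -1.   ]] tool shift to above brush [-0.00027722 -0.00089298  0.12090768] yaw y -3.0217694033152322
```

View pics/s1.png

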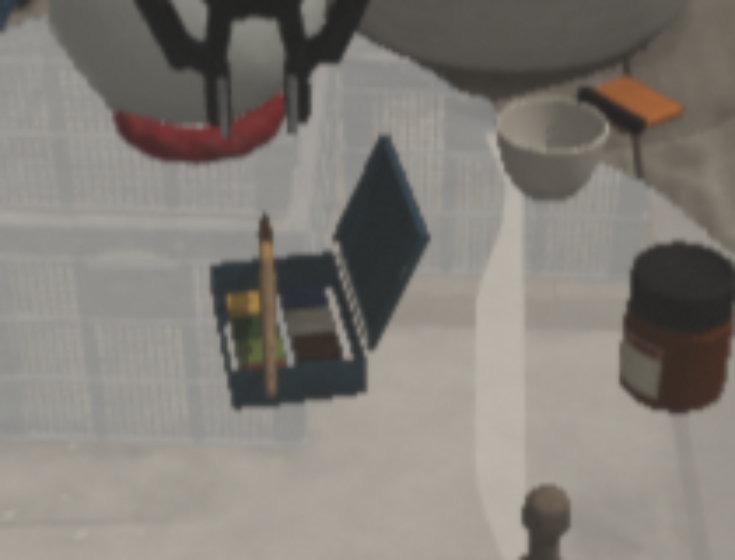

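The side crop shows the open fingers at (222,130) and (292,130) straddling the brush line (267,215)-(270,395), with the lid clear behind. Descending, gripping and lifting.

```bash
python3 -m jog '[{"hand":0.03,"xyz":[0,0,0.03],"rot":[0,0,0]},{"hand":0.03,"xyz":[0,0,0.03],"rot":[0,0,0]},{"hand":0.03,"xyz":[0,0,0.025],"rot":[0,0,0]},{"hand":0.03,"xyz":[0,0,0.02],"rot":[0,0,0]},{"hand":0.03,"xyz":[0,0,0.012],"rot":[0,0,0]},{"hand":0.03,"xyz":[0,0,0.004],"rot":[0,0,0]},{"hand":0.03,"xyz":[0,0,0],"rot":[0,0,0]}]' 20
python3 -m jog '[{"hand":0.0,"xyz":[0,0,0],"rot":[0,0,0]},{"hand":0.0,"xyz":[0,0,0],"rot":[0,0,0]},{"hand":0.0,"xyz":[0,0,0],"rot":[0,0,0]},{"hand":0.0,"xyz":[0,0,0],"rot":[0,0,0]},{"hand":0.0,"xyz":[0,0,0],"rot":[0,0,0]}]' 20
```

```text
time: 2.98
position: [0.4853, -0.2272, 0.0512]
eef_rot: [2.345, -2.088, -0.004]
contact_force: [0.5, -0.1, 0.5]
width: 0.03
grasp_force: 0.0
time: 3.4
position: [0.4866, -0.2274, 0.0533]
eef_rot: [-2.348, 2.086, -0.003]
contact_force: [-0.5, 0.3, 3.4]
width: 0.0098
grasp_force: 25.4
```

```bash
python3 -m jog '[{"hand":0.0,"xyz":[0,0,-0.01],"rot":[0,0,0]},{"hand":0.0,"xyz":[0,0,-0.02],"rot":[0,0,0]},{"hand":0.0,"xyz":[0,0,-0.03],"rot":[0,0,0]},{"hand":0.0,"xyz":[0,0,-0.02],"rot":[0,0,0]},{"hand":0.0,"xyz":[0.03,-0.0014,0],"rot":[0,0,0]},{"hand":0.0,"xyz":[0.03,-0.0014,0],"rot":[0,0,0]},{"hand":0.0,"xyz":[0.03,-0.0014,0],"rot":[0,0,0]},{"hand":0.0,"xyz":[0.03,-0.0014,0],"rot":[0,0,0]},{"hand":0.0,"xyz":[0,0,0],"rot":[0,0,0.12]},{"hand":0.0,"xyz":[0,0,0],"rot":[0,0,0.12]}]'
python3 -m jog '[{"hand":0.0,"xyz":[0,0,0],"rot":[0,0,0.12]},{"hand":0.0,"xyz":[0,0,0],"rot":[0,0,0.12]},{"hand":0.0,"xyz":[0,0,0],"rot":[0,0,0.12]},{"hand":0.0,"xyz":[0,0,0],"rot":[0,0,0.12]},{"hand":0.0,"xyz":[0,0,0],"rot":[0,0,0.12]},{"hand":0.0,"xyz":[0,0,0],"rot":[0,0,0.12]},{"hand":0.0,"xyz":[0,0,0],"rot":[0,0,0.12]},{"hand":0.0,"xyz":[0,0,0],"rot":[0,0,0.12]},{"hand":0.0,"xyz":[0,0,0],"rot":[0,0,0.12]},{"hand":0.0,"xyz":[0,0,0],"rot":[0,0,0.12]}]'
python3 - <<'E'
from h import *
o=get_obs(); M=R.from_rotvec(o['eef_rot']).as_matrix(); print(M.round(3))
p,d=grab_frame('side'); cv2.imwrite('pics/s2.png',cv2.resize(p[130:330,160:420],None,fx=3,fy=3)[:,:,::-1])
E
```

```text
time: 4.23
position: [0.5054, -0.3475, 0.1327]
eef_rot: [-2.072, 2.362, -0.0]
contact_force: [0.5, 1.2, 0.5]
width: 0.0093
grasp_force: 25.0
time: 5.07
position: [0.5055, -0.3458, 0.1331]
eef_rot: [-0.38, 3.118, -0.0]
contact_force: [-0.4, 0.4, -0.4]
width: 0.0097
grasp_force: 25.0
[[-0.971 -0.24   0.   ]
 [-0.24   0.971 -0.   ]
 [-0.    -0.    -1.   ]]
```

View pics/s2.png

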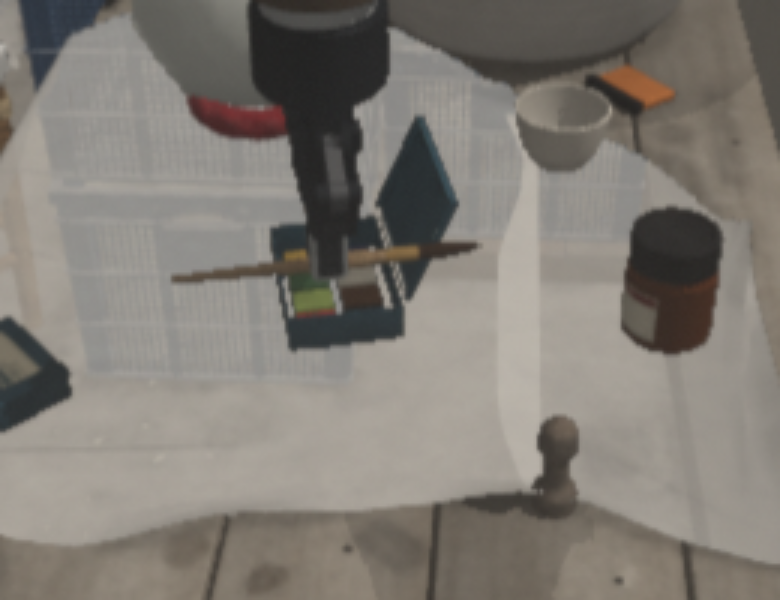

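The brush is held level, running (172,278)-(480,245) in the crop, over free table to the right of the tin. Lowering it.

```bash
python3 -m jog '[{"hand":0.0,"xyz":[0,0,0.03],"rot":[0,0,0]},{"hand":0.0,"xyz":[0,0,0.03],"rot":[0,0,0]},{"hand":0.0,"xyz":[0,0,0.025],"rot":[0,0,0]},{"hand":0.0,"xyz":[0,0,0.015],"rot":[0,0,0]},{"hand":0.0,"xyz":[0,0,0.006],"rot":[0,0,0]},{"hand":0.0,"xyz":[0,0,0],"rot":[0,0,0]},{"hand":0.0,"xyz":[0,0,0],"rot":[0,0,0]}]'
python3 -m jog '[{"hand":0.0,"xyz":[0,0,0.001],"rot":[0,0,0]},{"hand":0.0,"xyz":[0,0,0.001],"rot":[0,0,0]},{"hand":0.0,"xyz":[0,0,0],"rot":[0,0,0]}]'
```

```text
time: 5.7
position: [0.5063, -0.3461, 0.0272]
eef_rot: [-0.392, 3.116, -0.001]
contact_force: [0.8, -0.4, 0.1]
width: 0.0096
grasp_force: 25.0
time: 5.95
position: [0.5062, -0.346, 0.0254]
eef_rot: [-0.39, 3.116, -0.001]
contact_force: [-0.2, 0.2, -0.1]
width: 0.0099
grasp_force: 25.0
```

```bash
python3 -m jog '[{"hand":0.0,"xyz":[0,0,0.001],"rot":[0,0,0]},{"hand":0.0,"xyz":[0,0,0],"rot":[0,0,0]}]'; python3 -m jog '[{"hand":0.0,"xyz":[0,0,0.001],"rot":[0,0,0]},{"hand":0.0,"xyz":[0,0,0],"rot":[0,0,0]}]'; python3 -m jog '[{"hand":0.0,"xyz":[0,0,0.001],"rot":[0,0,0]},{"hand":0.0,"xyz":[0,0,0],"rot":[0,0,0]}]'
```

```text
time: 6.12
position: [0.5057, -0.3458, 0.0237]
eef_rot: [-0.39, 3.117, -0.0]
contact_force: [-0.3, 0.5, 0.3]
width: 0.0096
grasp_force: 25.0
time: 6.28
position: [0.5058, -0.3459, 0.023]
eef_rot: [-0.39, 3.117, -0.001]
contact_force: [-1.4, 0.9, 3.6]
width: 0.01
grasp_force: 25.5
time: 6.45
position: [0.5059, -0.3459, 0.023]
eef_rot: [-0.391, 3.117, -0.001]
contact_force: [-2.9, 1.7, 9.5]
width: 0.0097
grasp_force: 26.1
```

Contact at z = 0.023 as expected. Easing off, releasing and rising.

```bash
python3 -m jog '[{"hand":0.0,"xyz":[0,0,-0.0015],"rot":[0,0,0]},{"hand":0.03,"xyz":[0,0,0],"rot":[0,0,0]},{"hand":0.03,"xyz":[0,0,0],"rot":[0,0,0]},{"hand":0.03,"xyz":[0,0,0],"rot":[0,0,0]},{"hand":0.03,"xyz":[0,0,-0.01],"rot":[0,0,0]},{"hand":0.03,"xyz":[0,0,-0.03],"rot":[0,0,0]},{"hand":0.03,"xyz":[0,0,-0.04],"rot":[0,0,0]},{"hand":0.0,"xyz":[0,0,-0.04],"rot":[0,0,0]},{"hand":0.0,"xyz":[0,0,-0.04],"rot":[0,0,0]},{"hand":0.0,"xyz":[0,0,-0.03],"rot":[0,0,0]}]'
python3 -m jog '[{"hand":0.0,"xyz":[0,-0.04,0],"rot":[0,0,0]},{"hand":0.0,"xyz":[0,-0.04,0],"rot":[0,0,0]},{"hand":0.0,"xyz":[0,0,0],"rot":[0,0,0]}]'
python3 - <<'E'
from h import *
o=get_obs(); M=R.from_rotvec(o['eef_rot']).as_matrix(); print(o['position'],M.round(3))
p,d=grab_frame('top'); cv2.imwrite('pics/t3.png',cv2.resize(p[150:290,215:415],None,fx=4,fy=4)[:,:,::-1])
P=pts('top',d)[165:245,235:312].reshape(-1,3)
xh=np.array([.973,.230]);yh=np.array([-.23,.973])
q=np.c_[P[:,:2]@xh,P[:,:2]@yh,P[:,2]]
L=q[(q[:,2]>.05)&(q[:,2]<.13)&(q[:,1]>-.40)&(q[:,1]<-.2)&(q[:,0]>.45)]
print('lid',len(L),L.mean(0),np.percentile(L,[1,99],axis=0)); k=np.polyfit(L[:,2],L[:,0],1); k2=np.polyfit(L[:,1],L[:,0],1);print('slope dx/dz',k,'x at z=.0335',np.polyval(k,.0335),'dx/dy',k2)
W=q[(q[:,2]>.022)&(q[:,2]<.04)]; print('walls',len(W),np.percentile(W,[1,5,95,99],axis=0))
E
```

```text
time: 7.28
position: [0.5062, -0.3463, 0.2175]
eef_rot: [-0.39, 3.113, -0.005]
contact_force: [0.6, -0.3, 0.0]
width: -0.0
grasp_force: 0.0
time: 7.53
position: [0.5263, -0.4282, 0.2132]
eef_rot: [-0.384, 3.116, -0.005]
contact_force: [0.9, 0.2, -0.1]
width: -0.0002
grasp_force: 0.0
[ 0.52630381 -0.42823904  0.21317466] [[-0.97  -0.243  0.002]
 [-0.243  0.97  -0.003]
 [-0.001 -0.003 -1.   ]]
lid 123 [ 0.49677805 -0.29058976  0.0945958 ] [[ 0.48297418 -0.30805666  0.06179948]
 [ 0.50529632 -0.28058679  0.11335886]]
slope dx/dz [0.35200351 0.46348   ] x at z=.0335 0.4752721147102663 dx/dy [-0.38244733  0.38564277]Traceback (most recent call last):
  File "<stdin>", line 9, in <module>
    return _quantile_unchecked(
        a, q, axis, out, overwrite_input, method, keepdims, weights)
    return _ureduce(a,
                    func=_quantile_ureduce_func,
    ...<5 lines>...
                    overwrite_input=overwrite_input,
                    method=method)
    r = func(a, **kwargs)
    result = _quantile(arr,
                       quantiles=q,
    ...<2 lines>...
                       out=out,
                       weights=wgt)
    slices_having_nans = np.isnan(arr[-1, ...])
                                  ~~~^^^^^^^^^
IndexError: index -1 is out of bounds for axis 0 with size 0
```

View pics/t3.png

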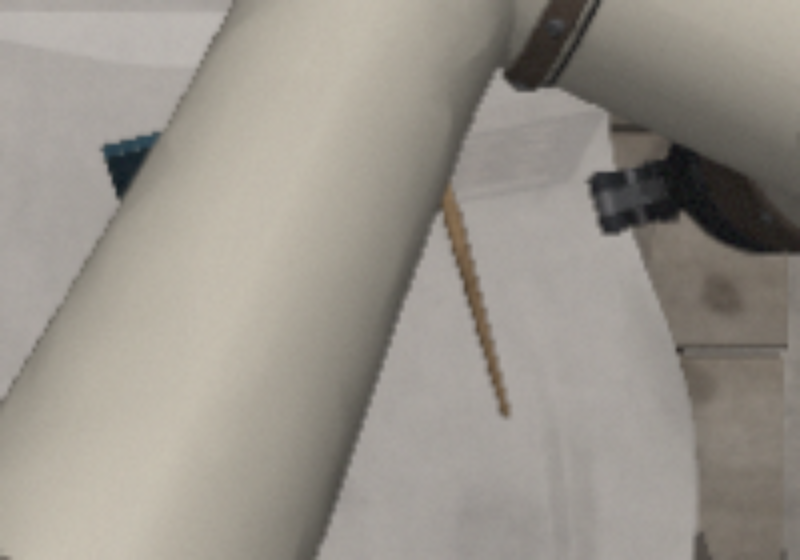

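The arm hides the tin from the top camera. The brush is lying on the table at (448,190)-(505,415), to the right of the tin. I'll fit the lid from the first top depth image and from a new side depth image.

Run:
```python
from h import *
xh=np.array([.973,.230]);yh=np.array([-.23,.973])
c=np.array([.499,-.229])
p,d=grab_frame('side'); np.save('side3.npy',d)
for n,dd in(('top',np.load('top0.npy')),('side',d)):
    P=pts(n,dd).reshape(-1,3)[dd.ravel()>.2]
    q=np.c_[(P[:,:2]-c)@xh,(P[:,:2]-c)@yh,P[:,2]]
    q=q[(abs(q[:,0])<.09)&(abs(q[:,1])<.075)&(q[:,2]<.13)]
    L=q[q[:,2]>.05]; L=L[L[:,0]>.02]
    A=np.c_[L[:,1:],np.ones(len(L))]; k=np.linalg.lstsq(A,L[:,0],rcond=None)[0]
    r=L[:,0]-A@k; g=abs(r)<.006; k=np.linalg.lstsq(A[g],L[g,0],rcond=None)[0]
    print(n,len(L),g.sum(),'dx/dy',k[0],'dx/dz',k[1],'x@.0335',k[1]*.0335+k[2],'zmax',np.percentile(L[g],[1,99],axis=0).round(4))
    W=q[(q[:,2]>.022)&(q[:,2]<.035)&(q[:,0]<.06)]; print('walls',len(W),np.percentile(W,[1,5,95,99],axis=0).round(4))
```

```text
top 907 900 dx/dy -0.002285368390074787 dx/dz 0.3811068248021851 x@.0335 0.040847382728369755 zmax [[ 0.0456 -0.0566  0.0504]
 [ 0.0725  0.0563  0.1126]]
walls 157 [[-0.0418 -0.0564  0.0234]
 [-0.0413 -0.0558  0.0258]
 [ 0.0402  0.0552  0.0347]
 [ 0.0412  0.0555  0.0349]]
side 771 763 dx/dy 0.00038431576550912374 dx/dz 0.39871587495879407 x@.0335 0.041181718661447514 zmax [[ 0.046  -0.0574  0.0509]
 [ 0.0745  0.0598  0.1138]]
walls 352 [[-0.0393 -0.0569  0.0222]
 [-0.039  -0.0562  0.0227]
 [ 0.0379  0.0576  0.0338]
 [ 0.0387  0.0586  0.0346]]
```

Both views agree: tin centre (0.499,-0.229), yaw 0.232, hinge at +40 mm, lid at about 1.94 rad. Its edge is at tin x of about 72 mm and z of about 0.113. Next I bring the closed fingers behind the lid.

```bash
python3 -m jog '[{"hand":0.0,"xyz":[-0.022,0.033,0],"rot":[0,0,0]},{"hand":0.0,"xyz":[-0.022,0.033,0],"rot":[0,0,0]},{"hand":0.0,"xyz":[-0.022,0.033,0],"rot":[0,0,0]},{"hand":0.0,"xyz":[-0.022,0.033,0],"rot":[0,0,0]},{"hand":0.0,"xyz":[-0.022,0.033,0],"rot":[0,0,0]},{"hand":0.0,"xyz":[-0.022,0.033,0],"rot":[0,0,0]},{"hand":0.0,"xyz":[0,0,0],"rot":[0,0,0]},{"hand":0.0,"xyz":[0,0,0],"rot":[0,0,0]}]'
cat >> h.py <<'E'
def where():
    o=get_obs(); M=R.from_rotvec(o['eef_rot']).as_matrix(); e=o['position']-[.499,-.229,0]
    xh=np.array([np.cos(.232),np.sin(.232),0]); yh=np.array([-xh[1],xh[0],0])
    print('tin-frame TCP',(e@xh).round(4),(e@yh).round(4),e[2].round(4),'tip z',(e[2]-.022).round(4),'F: s',(.040-(e@xh-.011)).round(4),'z-hinge',(e[2]-.022-.0335).round(4),'tool',M.round(3).tolist(),o['contact_force'].round(1))
E
python3 -c "from h import *; where()"
```

```text
time: 8.3
position: [0.6047, -0.1957, 0.2132]
eef_rot: [0.398, -3.116, -0.0]
contact_force: [-0.8, -1.3, 0.0]
width: 0.0003
grasp_force: 0.0
tin-frame TCP 0.1105 0.0081 0.2132 tip z 0.1912 F: s -0.0595 z-hinge 0.1577 tool [[-0.968, -0.251, -0.0], [-0.251, 0.968, 0.0], [0.0, 0.0, -1.0]] [-0.8 -1.3  0. ]
```

```bash
python3 -m jog '[{"hand":0.0,"xyz":[0,-0.004,0.03],"rot":[0,0,0.02]},{"hand":0.0,"xyz":[0,-0.004,0.03],"rot":[0,0,0]},{"hand":0.0,"xyz":[0,0,0.025],"rot":[0,0,0]},{"hand":0.0,"xyz":[0,0,0.013],"rot":[0,0,0]},{"hand":0.0,"xyz":[0,0,0],"rot":[0,0,0]},{"hand":0.0,"xyz":[0,0,0],"rot":[0,0,0]}]'
python3 - <<'E'
from h import *
where()
p,d=grab_frame('side'); cv2.imwrite('pics/s4.png',cv2.resize(p[130:290,190:420],None,fx=3.4,fy=3.4)[:,:,::-1])
E
```

```text
time: 8.8
position: [0.6057, -0.2074, 0.1146]
eef_rot: [0.357, -3.119, 0.0]
contact_force: [0.3, -0.6, 0.2]
width: -0.0001
grasp_force: 0.0
tin-frame TCP 0.1088 -0.0035 0.1146 tip z 0.0926 F: s -0.0578 z-hinge 0.0591 tool [[-0.974, -0.226, -0.002], [-0.226, 0.974, -0.0], [0.002, 0.0, -1.0]] [ 0.3 -0.6  0.2]
```

View pics/s4.png

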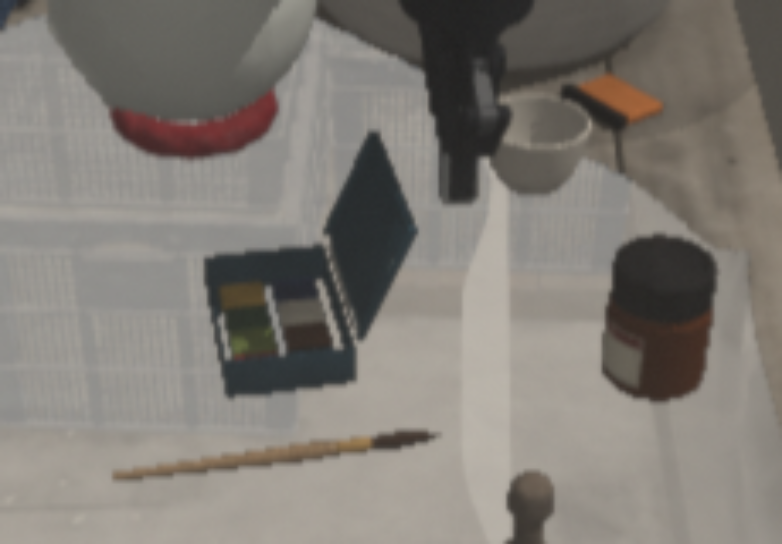

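The fingers at (460,190) stand behind the lid edge at about (395,185), clear of the cup. The brush lies flat at (115,475)-(437,435). I'll bring the lid forward gently.

```bash
python3 -m jog '[{"hand":0.0,"xyz":[0.01,0,0],"rot":[0,0,0]},{"hand":0.0,"xyz":[0.008,0,0],"rot":[0,0,0]},{"hand":0.0,"xyz":[0.005,0,0],"rot":[0,0,0]},{"hand":0.0,"xyz":[0.004,0,0],"rot":[0,0,0]},{"hand":0.0,"xyz":[0.004,0,0],"rot":[0,0,0]},{"hand":0.0,"xyz":[0.004,0,0],"rot":[0,0,0]},{"hand":0.0,"xyz":[0.004,0,0],"rot":[0,0,0]},{"hand":0.0,"xyz":[0.004,0,0],"rot":[0,0,0]},{"hand":0.0,"xyz":[0.004,0,0],"rot":[0,0,0]},{"hand":0.0,"xyz":[0.004,0,0],"rot":[0,0,0]}]'
python3 -m jog '[{"hand":0.0,"xyz":[0.004,0,0],"rot":[0,0,0]},{"hand":0.0,"xyz":[0,0,0],"rot":[0,0,0]}]'
python3 - <<'E'
from h import *
where()
p,d=grab_frame('side'); cv2.imwrite('pics/s5.png',cv2.resize(p[130:290,190:420],None,fx=3.4,fy=3.4)[:,:,::-1])
E
```

```text
time: 9.68
position: [0.5563, -0.2184, 0.1147]
eef_rot: [0.359, -3.121, -0.0]
contact_force: [0.8, -0.1, 0.9]
width: 0.0001
grasp_force: 0.4
time: 9.85
position: [0.5516, -0.2193, 0.1146]
eef_rot: [0.358, -3.12, -0.001]
contact_force: [-0.5, 0.1, 0.5]
width: 0.0002
grasp_force: 0.0
tin-frame TCP 0.0534 -0.0027 0.1146 tip z 0.0926 F: s -0.0024 z-hinge 0.0591 tool [[-0.974, -0.226, -0.002], [-0.226, 0.974, 0.0], [0.002, 0.001, -1.0]] [-0.5  0.1  0.5]
```

View pics/s5.png

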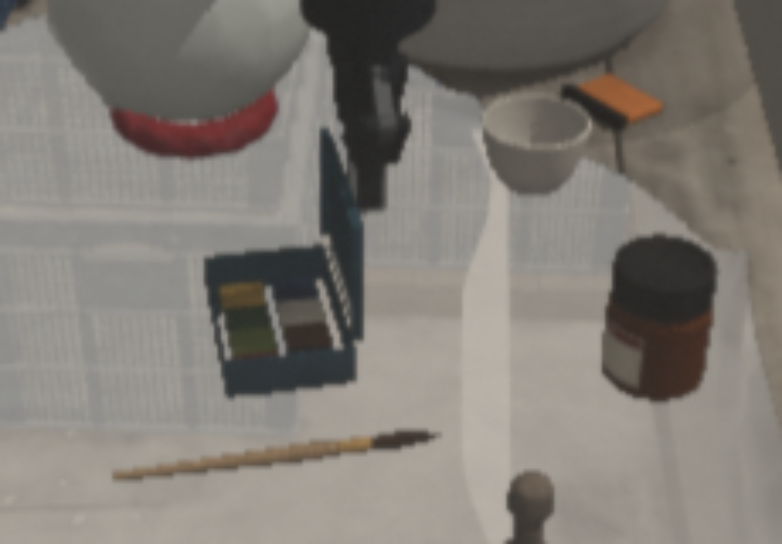

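The lid is now upright, with its edge at (325,130)-(360,225). The tin is unmoved, its front corner still at (228,393). I'll follow the arc down.

```bash
python3 -m jog '[{"hand":0.0,"xyz":[0.0052,0,0.0002],"rot":[0,0,0]},{"hand":0.0,"xyz":[0.0052,0,0.0003],"rot":[0,0,0]},{"hand":0.0,"xyz":[0.0051,0,0.001],"rot":[0,0,0]},{"hand":0.0,"xyz":[0.0051,0,0.0013],"rot":[0,0,0]},{"hand":0.0,"xyz":[0.0048,0,0.002],"rot":[0,0,0]},{"hand":0.0,"xyz":[0.0048,0,0.002],"rot":[0,0,0]},{"hand":0.0,"xyz":[0.0044,0,0.0028],"rot":[0,0,0]},{"hand":0.0,"xyz":[0.0044,0,0.0028],"rot":[0,0,0]},{"hand":0.0,"xyz":[0.004,0,0.0035],"rot":[0,0,0]},{"hand":0.0,"xyz":[0.004,0,0.0036],"rot":[0,0,0]}]'
python3 -m jog '[{"hand":0.0,"xyz":[0.0032,0,0.004],"rot":[0,0,0]},{"hand":0.0,"xyz":[0.0031,0,0.0043],"rot":[0,0,0]},{"hand":0.0,"xyz":[0.0024,0,0.0046],"rot":[0,0,0]},{"hand":0.0,"xyz":[0.0024,0,0.0047],"rot":[0,0,0]},{"hand":0.0,"xyz":[0.0016,0,0.005],"rot":[0,0,0]},{"hand":0.0,"xyz":[0.0016,0,0.005],"rot":[0,0,0]},{"hand":0.0,"xyz":[0,0,0],"rot":[0,0,0]}]'
python3 - <<'E'
from h import *
where()
p,d=grab_frame('side'); cv2.imwrite('pics/s6.png',cv2.resize(p[130:290,190:420],None,fx=3.4,fy=3.4)[:,:,::-1])
E
```

```text
time: 10.73
position: [0.5065, -0.23, 0.0949]
eef_rot: [0.359, -3.121, -0.0]
contact_force: [0.8, 0.2, 1.1]
width: 0.0001
grasp_force: 0.7
time: 11.32
position: [0.4921, -0.2329, 0.0663]
eef_rot: [0.358, -3.119, -0.002]
contact_force: [-0.4, 0.1, 0.2]
width: 0.0001
grasp_force: 0.0
tin-frame TCP -0.0076 -0.0022 0.0663 tip z 0.0443 F: s 0.0586 z-hinge 0.0108 tool [[-0.974, -0.226, -0.002], [-0.226, 0.974, 0.001], [0.002, 0.001, -1.0]] [-0.4  0.1  0.2]
```

View pics/s6.png

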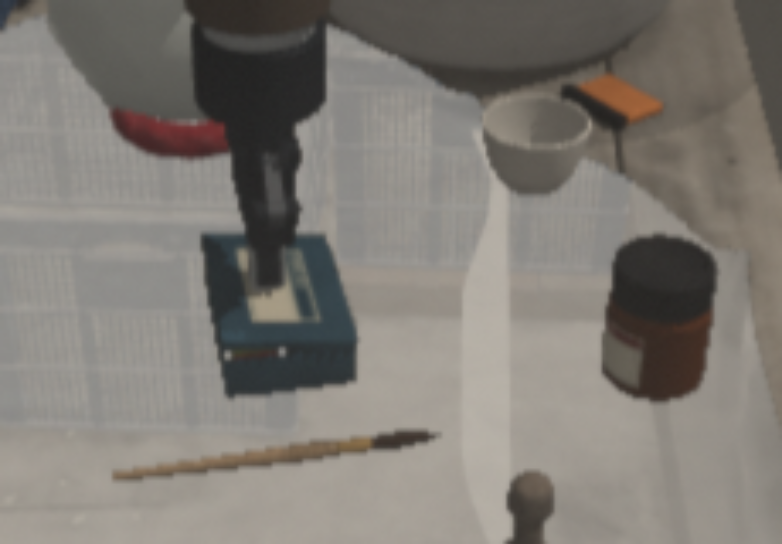

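The lid is almost shut, with a small gap at the front left near (228,350), and the tin is unmoved. Lowering slowly and watching the force.

```bash
python3 -m jog '[{"hand":0.0,"xyz":[0.0005,0,0.0015],"rot":[0,0,0]},{"hand":0.0,"xyz":[0.0005,0,0.0015],"rot":[0,0,0]},{"hand":0.0,"xyz":[0,0,0.0015],"rot":[0,0,0]},{"hand":0.0,"xyz":[0,0,0.001],"rot":[0,0,0]},{"hand":0.0,"xyz":[0,0,0.001],"rot":[0,0,0]},{"hand":0.0,"xyz":[0,0,0],"rot":[0,0,0]},{"hand":0.0,"xyz":[0,0,0],"rot":[0,0,0]}]'
python3 -m jog '[{"hand":0.0,"xyz":[0,0,0.0008],"rot":[0,0,0]},{"hand":0.0,"xyz":[0,0,0],"rot":[0,0,0]}]'; python3 -c "from h import *; where()"
```

```text
time: 11.95
position: [0.4921, -0.2333, 0.0611]
eef_rot: [0.358, -3.121, -0.0]
contact_force: [-0.8, 0.4, -0.0]
width: 0.0001
grasp_force: 0.0
time: 12.12
position: [0.4922, -0.2333, 0.0604]
eef_rot: [-0.359, 3.121, 0.0]
contact_force: [-0.2, 0.7, 0.4]
width: 0.0
grasp_force: 0.0
tin-frame TCP -0.0076 -0.0026 0.0604 tip z 0.0384 F: s 0.0586 z-hinge 0.0049 tool [[-0.974, -0.227, 0.0], [-0.227, 0.974, 0.0], [-0.0, 0.0, -1.0]] [-0.2  0.7  0.4]
```

```bash
python3 -m jog '[{"hand":0.0,"xyz":[0,0,0.0008],"rot":[0,0,0]},{"hand":0.0,"xyz":[0,0,0.0006],"rot":[0,0,0]},{"hand":0.0,"xyz":[0,0,0],"rot":[0,0,0]}]'
python3 -m jog '[{"hand":0.0,"xyz":[0,0,0.0005],"rot":[0,0,0]},{"hand":0.0,"xyz":[0,0,0],"rot":[0,0,0]}]'
python3 -m jog '[{"hand":0.0,"xyz":[0,0,0.0005],"rot":[0,0,0]},{"hand":0.0,"xyz":[0,0,0],"rot":[0,0,0]}]'
```

```text
time: 12.37
position: [0.4921, -0.2333, 0.0589]
eef_rot: [0.358, -3.121, -0.0]
contact_force: [0.5, -0.3, 0.4]
width: 0.0
grasp_force: 0.0
time: 12.53
position: [0.4922, -0.2333, 0.0586]
eef_rot: [0.359, -3.121, 0.0]
contact_force: [-0.7, 0.5, 0.8]
width: -0.0002
grasp_force: 0.6
time: 12.7
position: [0.4922, -0.2334, 0.0586]
eef_rot: [0.359, -3.121, 0.0]
contact_force: [-1.0, -0.5, 5.3]
width: -0.0003
grasp_force: 2.3
```

There is a firm stop at tip z = 0.0366 with 5 N, so the lid is seated. Lifting off, retreating and checking.

```bash
python3 -m jog '[{"hand":0.0,"xyz":[0,0,-0.003],"rot":[0,0,0]},{"hand":0.0,"xyz":[0,0,-0.015],"rot":[0,0,0]},{"hand":0.0,"xyz":[0,0,-0.03],"rot":[0,0,0]},{"hand":0.0,"xyz":[0,0,-0.04],"rot":[0,0,0]},{"hand":0.0,"xyz":[0,0,-0.04],"rot":[0,0,0]},{"hand":0.0,"xyz":[0,0,-0.03],"rot":[0,0,0]},{"hand":0.0,"xyz":[0,0,0],"rot":[0,0,0]},{"hand":0.0,"xyz":[0,0,0],"rot":[0,0,0]}]'
python3 - <<'E'
from h import *
p,d=grab_frame('side'); cv2.imwrite('pics/s7.png',cv2.resize(p[130:290,190:420],None,fx=3.4,fy=3.4)[:,:,::-1])
P=pts('side',d).reshape(-1,3); c=np.array([.499,-.229]);xh=np.array([.973,.230]);yh=np.array([-.23,.973])
q=np.c_[(P[:,:2]-c)@xh,(P[:,:2]-c)@yh,P[:,2]]; q=q[(abs(q[:,0])<.06)&(abs(q[:,1])<.07)&(q[:,2]>.03)&(q[:,2]<.06)]
print(np.percentile(q,[1,50,99],axis=0).round(4),'slope',np.polyfit(q[:,0],q[:,2],1))
E
```

```text
time: 13.37
position: [0.4931, -0.2334, 0.2182]
eef_rot: [-0.358, 3.116, -0.002]
contact_force: [-0.3, -0.0, -1.6]
width: 0.0004
grasp_force: 0.0
[[-0.0405 -0.0575  0.0316]
 [-0.0002 -0.0079  0.0387]
 [ 0.0411  0.0574  0.0412]] slope [0.00386084 0.03839907]
```

View pics/s7.png

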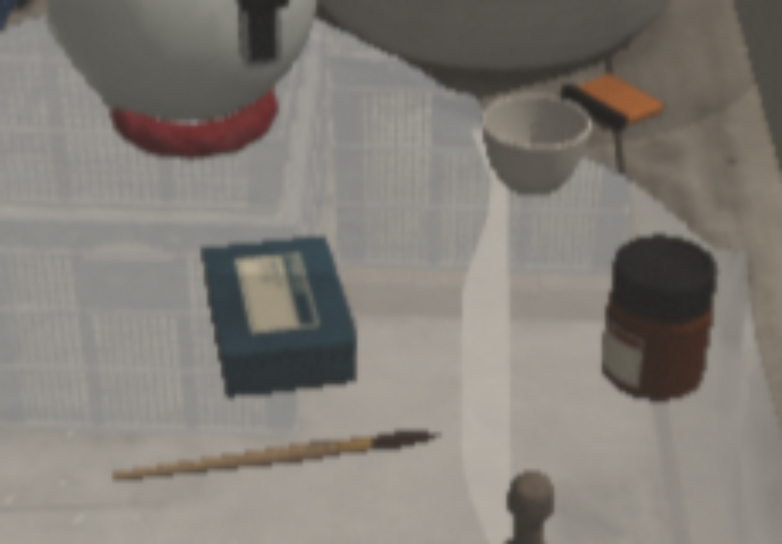

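The tin at (278,315) is fully closed and its lid is level (slope 0.004). Its corners are where they were, the brush lies flat beside it, and the cup, jar and stamp are untouched.

```bash
python3 -c "from rig import *; print(finish_job())"
```

```text
the job is handed in; nothing more can be done
None
```

The job is handed in: the brush lies flat on the table to the right of the tin, the lid was lowered gently until fully closed, the tin is still in its place, and the cup, jar and stamp were not touched; it took about 13.4 s of the 45 s allowed.

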